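Comb the pens into the display tray

TASK

Three turned pens lie askew across the ridges of the wooden display tray. Take the little rake from its pad by the grip, comb it across the tray so that every pen drops down into a groove, one pen to a groove, without touching the pens with the gripper or arm, then stand the rake back on its pad on its tines and let go. Leave the other wares where they are.

Things in the scene. Friction and masses are not known exactly. Their poses are not given: they have to be found in the camera images.
- tray: Fixed dark-wood tray, origin at the centre of its underside, z up. Seven V grooves, 170 mm long, run along x; bottoms at y = -72, -48, -24 .. 72 mm, z = 18 mm; sharp ridges at y = -84, -60, -36 .. 84 mm, z = 30 mm. Walls 42 mm high at x = 85 to 95 mm, both ways, and along the end y = 84 to 94 mm. The other end (y = -84 to -94 mm) is open, a flat border at z = 30 mm over which a rake can enter and sweep towards the walled end (+y).
- pen0: Loose lacquered light-wood pen, slippery, with brass bands: a round-ended rod 11 mm thick, 130 mm long, 25 g. Origin at its centre, x along it. It starts over the ridges, 0.42 to 0.62 rad askew, centre 35.5 mm above the table; in a groove its centre is at 26 mm, its top at 31 mm, so tines about 3 mm above the ridges pass over it but push a pen still on the ridges. Pushed broadside, it turns parallel to the row of tines.
- pen1: Loose lacquered light-wood pen, slippery, with brass bands: a round-ended rod 11 mm thick, 130 mm long, 25 g. Origin at its centre, x along it. It starts over the ridges, 0.42 to 0.62 rad askew, centre 35.5 mm above the table; in a groove its centre is at 26 mm, its top at 31 mm, so tines about 3 mm above the ridges pass over it but push a pen still on the ridges. Pushed broadside, it turns parallel to the row of tines.
- pen2: Loose lacquered light-wood pen, slippery, with brass bands: a round-ended rod 11 mm thick, 130 mm long, 25 g. Origin at its centre, x along it. It starts over the ridges, 0.42 to 0.62 rad askew, centre 35.5 mm above the table; in a groove its centre is at 26 mm, its top at 31 mm, so tines about 3 mm above the ridges pass over it but push a pen still on the ridges. Pushed broadside, it turns parallel to the row of tines.
- rake: Loose wooden rake, 0.18 kg. Origin: centre of its foot, level with the tine ends; z up. Two rows of twelve brass tines, 6 mm thick, 24 mm long, every 12 mm from x = -66 to 66 mm, y = -13 and 13 mm. Head bar 148 (x) x 36 (y) mm, z = 24 to 36 mm; upright flat grip 44 (x) x 20 (y) mm above it to z = 111 mm, taken from above across its 20 mm. Works moving along its y; hold it firmly, level.
- pad: Fixed flat grey pad, 180 (x) x 80 (y) x 10 mm; origin at the centre of its underside, on the table. The rake starts standing on it, long side along the pad's x.
- vial0: Bystander: corked glass vial, 24 mm across, 62 mm high; origin at its foot.
- vial1: Bystander: a second corked glass vial, same size.
- bangle: Bystander: brass bangle lying flat, 68 mm across, 10 mm high.
- dish: Bystander: white ring dish, 100 mm across, 30 mm high; origin at its foot.
- candle: Bystander: white bubble candle, 56 mm wide, 54 mm high; origin at its foot.
- tumbler: Bystander: amber glass tumbler, 72 mm across, 75 mm high; origin at its foot.

How it is judged:
By the outcome, as a careful person would: the job done as asked, in the order asked, and still so for the second after the job is handed in, with the robot touching nothing.
It also fails if it takes over 58 s, if anything falls off the work surface, if the arm or the gripper's body presses on something with over 40 N, if the wrist force passes 120 N, or if a joint passes its speed limit or range.

ROBOT

A 7-joint arm with a two-finger parallel gripper is mounted at the origin on the work surface. World frame = base frame: x ahead of the robot, y to its left, z up, the work surface at z = 0. Lengths are in m, angles in degrees, forces in N, time in s.
With the tool pointing down it reaches from about 0.425 to 1.025 m from the base axis. Payload 3.6 kg.
Tool frame: the origin (TCP) lies midway between the tips of the shut fingers; the grasp point (between the pads) lies 19 mm behind it; z points along the fingers, y is the line along which they close (so a half turn about z gives the same grasp; the last joint's range is limited). The gripper opens to 85 mm and grips with 20 to 120 N. Pads are 22 mm wide; open, the fingers measure 114 mm over their backs; the gripper's body (76 mm by 85 mm) begins 54 mm behind the grasp point. The pads swing forward as they close: fully open they stand 13 mm farther back than shut.
Start: joints at [-74.284, 33.873, 2.773, 92.16, -1.908, 54.013, -1.931], TCP at [0.261, 0.677, 0.231] pointing down, gripper open.
Joint ranges: [-153.93, 153.93], [-27.13, 128.08], [-72.61, 78.16], [10.71, 143.7], [-87.88, 267.88], [4.46, 118.87], [-176.78, 176.78]. Speed limits (degrees/s): [147.25, 147.25, 180, 180, 180, 180, 180].

INTERFACE

Orientations are given as [roll, pitch, yaw] about the fixed x, y, z axes, in that order (R = Rz(yaw) Ry(pitch) Rx(roll)).
In Python, from workcell import bot, read_camera gives the robot as it stands.
- The arm moves only by the shell command python3 -m crank 'ROWS'. ROWS is JSON, a list of rows, each an object of numbers: "dx", "dy", "dz": the shift along the tool's x, y, z in cm; "spin": the turn about the tool's z in rad; "claw": the finger opening in cm, from 0 to 8.54. A call has 1 to 5 rows; each row is the pose to reach, as a shift and turn from the pose commanded when the call began, along the tool's axes at that moment; what a row does not reach only later rows make up. A row lasts 1/12 s, in which the tool goes at most 41.7 mm and 7.16 degrees, less where a joint would pass 70% of its speed; a pose out of reach is approached as far as the arm can. A call with a gripper value outside its range is refused whole. The fingers move at their own pace and stop on an object; the grip force is fixed at half the most. Time passes only in rows, so rows that repeat a pose let the fingers close. It gives the time, the measured TCP pose, the force, the opening and the grip force at its end, in the units of the state.
- bot.read_state(): the state, without advancing time (a new reading comes with each control period).
- read_camera(name): name is "scene" or "top" or "wrist"; returns a dict with "image" (384x512x3 uint8, blue, green, red), "mtx" (3x3 intrinsics, pixels), "cam_to_world" (4x4, takes a point from camera to world coordinates). Camera axes: x right, y up, looking along -z (the intrinsics and any distortion apply to the point x, -y, -z); pixel columns grow to the right and rows downward; lengths in m; the calibration is good to about 2 mm. A picture is of the moment at which its call begins. There is no depth.
- bot.hand_in(): hands the job in; it is judged then, once.
The state is a dict: "t": time; "joints": joint angles; "joint_velocities": joint speeds; "joint_torque": joint torques, N m; "eef_pos": TCP position; "orientation": TCP orientation; "contact_force": force on the tool from outside, world axes, zero at the start; "torque": the same for the moment, N m; "width": finger opening in m; "grasp_force": force on a finger pad.
Only numpy, scipy, OpenCV 4.12 (cv2) and the standard library are available. Lean on these libraries where they do the work, as an engineer would, in place of code of your own. Each camera call takes 0.05 s, during which the arm holds its last target. There are 200 camera calls.

## Working session

There is one attempt and no reset: what is moved stays moved. The work goes in short steps, Python scripts to look and compute and a shell command to move; the robot and the scene stay as the last step left them, time stands still between calls to the robot, and variables do not carry over. Pictures are saved under pics/ and viewed, at most 10 in all, crops included, and the job is handed in when it is done.

```bash
mkdir -p pics
python3 - <<'E'
from workcell import bot, read_camera
import cv2,numpy as np
s=bot.read_state();print({k:np.round(s[k],3).tolist() for k in('t','eef_pos','orientation','width','contact_force')})
ims=[]
for n in("top","scene"):
    c=read_camera(n);cv2.imwrite(f"pics/{n}0.png",c["image"]);np.savez(f"{n}0.npz",**c)
    print(n,c["mtx"].round(1).tolist(),c["cam_to_world"].round(3).tolist(),[k for k in c])
E
```

```text
{'t': 0.0, 'eef_pos': [0.26, 0.676, 0.23], 'orientation': [-179.87, 0.007, 158.933], 'width': 0.085, 'contact_force': [-0.662, -0.593, -0.043]}
top [[423.6, 0.0, 258.7], [0.0, 423.6, 188.0], [0.0, 0.0, 1.0]] [[-0.027, 0.994, -0.104, 0.498], [-0.999, -0.029, -0.016, -0.023], [-0.019, 0.104, 0.994, 0.968], [0.0, 0.0, 0.0, 1.0]] ['image', 'mtx', 'cam_to_world']
scene [[361.1, 0.0, 263.5], [0.0, 361.1, 187.1], [0.0, 0.0, 1.0]] [[-0.588, -0.589, 0.554, 1.002], [0.809, -0.431, 0.4, 0.304], [0.003, 0.684, 0.73, 0.616], [0.0, 0.0, 0.0, 1.0]] ['image', 'mtx', 'cam_to_world']
```

View pics/top0.png

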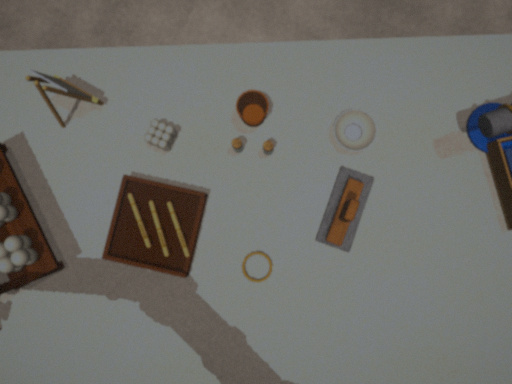

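View pics/scene0.png

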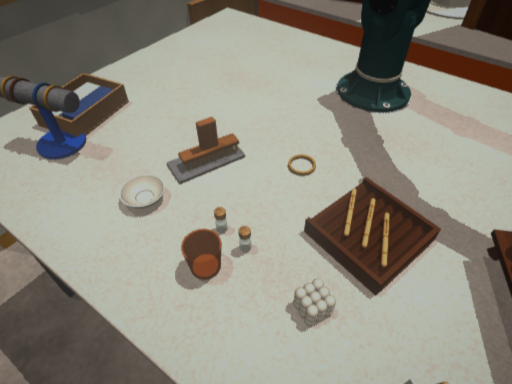

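The top view shows the tray at about (156,225) with its three pens, and the pad with the rake at about (345,208). The scene view agrees. Next I'll enlarge the tray and pad and measure them.

```bash
cat > h.py <<'E'
import numpy as np,cv2
def ray(c,uv,z):
    uv=np.atleast_2d(uv).astype(float);K=c["mtx"];T=c["cam_to_world"]
    d=np.c_[(uv[:,0]-K[0,2])/K[0,0],-(uv[:,1]-K[1,2])/K[1,1],-np.ones(len(uv))]@T[:3,:3].T
    return T[:3,3]+d*((z-T[2,3])/d[:,2])[:,None]
def pix(c,p):
    T=c["cam_to_world"];q=(np.atleast_2d(p)-T[:3,3])@T[:3,:3];K=c["mtx"]
    return np.c_[K[0,2]+K[0,0]*q[:,0]/-q[:,2],K[1,2]+K[1,1]*q[:,1]/q[:,2]]
def blobs(m,amin):
    return sorted([k for k in cv2.findContours(m.astype(np.uint8),0,2)[0] if cv2.contourArea(k)>amin],key=cv2.contourArea)
E
python3 - <<'E'
from h import *
c=dict(np.load("top0.npz"));im=c["image"];s=dict(np.load("scene0.npz"))
h=cv2.cvtColor(im,cv2.COLOR_BGR2HSV)
b=cv2.GaussianBlur(im,(0,0),.7)
for (u,v) in [(345,170),(322,238),(350,185),(348,210),(110,220),(130,240),(138,220),(85,270)]:print((u,v),im[v,u],h[v,u])
A=cv2.resize(im[165:285,95:215],None,fx=3.3,fy=3.3,interpolation=2)
B=cv2.resize(s["image"][170:300,295:445],None,fx=2.6,fy=2.6,interpolation=2)
C=cv2.resize(im[160:260,310:380],None,fx=3,fy=3,interpolation=2)
o=np.zeros((600,800,3),np.uint8)
o[:396,:396]=A;o[:338,400:790]=B;o[345:600,400:610]=C[:255]
cv2.imwrite("pics/z1.png",cv2.convertScaleAbs(o,alpha=1.8))
E
```

```text
(345, 170) [87 84 85] [130   9  87]
(322, 238) [79 80 80] [30  3 80]
(350, 185) [ 33  70 111] [ 14 179 111]
(348, 210) [ 29  67 107] [ 15 186 107]
(110, 220) [112 116 117] [ 24  11 117]
(130, 240) [20 29 56] [  7 164  56]
(138, 220) [ 50 102 120] [ 22 149 120]
(85, 270) [82 88 98] [11 42 98]
```

View pics/z1.png

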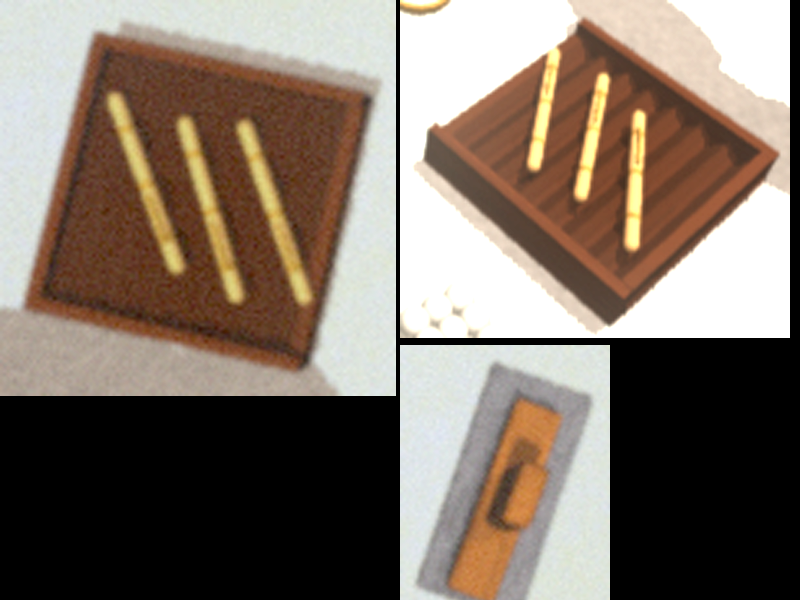

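The open end of the tray faces right in the top view, towards the pad and bangle, so the sweep runs left, towards world +y. The rake is roughly parallel to the tray, and its grip is at about crop (523,495).

Run:
```python
from h import *
c=dict(np.load("top0.npz"));s=dict(np.load("scene0.npz"))
def an(a):return np.degrees(np.arctan2(a[1],a[0]))
im=c["image"];h=cv2.cvtColor(im,cv2.COLOR_BGR2HSV).astype(int);S,V=h[...,1],h[...,2]
roi=np.zeros(V.shape,bool);roi[168:282,98:212]=1
k=blobs(roi&(S>70),800)[-1];bx=cv2.boxPoints(cv2.minAreaRect(cv2.convexHull(k)));ap=cv2.approxPolyDP(cv2.convexHull(k),5,True)[:,0]
print("tray hull",ap.tolist());P=ray(c,ap,.042)[:,:2];print(P.round(4).tolist());print("z0",ray(c,ap,0)[:,:2].round(4).tolist())
roi[:]=0;roi[160:255,310:380]=1
ok=cv2.morphologyEx((roi&((V<98))|(roi&(S>100))).astype(np.uint8),2,np.ones((3,3)))
k=blobs(ok,500)[-1];r=cv2.minAreaRect(k);bx=cv2.boxPoints(r);P=ray(c,bx,.010);print("pad",r,P[:,:2].round(4).tolist(),P.mean(0).round(4))
k=blobs(roi&(S>100),200)[-1];r=cv2.minAreaRect(k);P=ray(c,cv2.boxPoints(r),.046);print("rake(bar)",r,P[:,:2].round(4).tolist(),P.mean(0).round(4))
roi[:]=0;roi[180:268,115:200]=1
for k in blobs(roi&(V>85)&(S>90),60):
    r=cv2.minAreaRect(k);b=cv2.boxPoints(r);e=ray(c,b,.0355)
    l=[(np.linalg.norm(e[1]-e[0])),np.linalg.norm(e[2]-e[1])]
    E=[(e[0]+e[3])/2,(e[1]+e[2])/2] if l[0]>l[1] else [(e[0]+e[1])/2,(e[2]+e[3])/2]
    print("pen",np.round(E,4)[:,:2].tolist(),np.mean(E,0).round(4)[:2],an(E[0]-E[1]))
```

```text
tray hull [[125, 175], [205, 193], [184, 277], [103, 258]]
[[0.6326, 0.2871], [0.5873, 0.1098], [0.4066, 0.1578], [0.4518, 0.3342]]
z0 [[0.6387, 0.3012], [0.5913, 0.1159], [0.4024, 0.166], [0.4497, 0.3505]]
pad ((344.1388854980469, 208.64031982421875), (36.37375259399414, 79.07198333740234), 18.725786209106445) [[0.4769, -0.1292], [0.6446, -0.1939], [0.6155, -0.2705], [0.449, -0.2048]] [ 0.5465 -0.1996  0.01  ]
rake(bar) ((345.52203369140625, 211.61683654785156), (19.024974822998047, 67.55599212646484), 20.282560348510742) [[0.4776, -0.1482], [0.6136, -0.2052], [0.598, -0.2433], [0.4625, -0.1858]] [ 0.5379 -0.1956  0.046 ]
pen [[0.5933, 0.2814], [0.4724, 0.236]] [0.5328 0.2587] 20.59889777449483
pen [[0.5758, 0.2336], [0.4518, 0.197]] [0.5138 0.2153] 16.448229041364062
pen [[0.5716, 0.1934], [0.4492, 0.1507]] [0.5104 0.172 ] 19.23676415783321
```

```bash
python3 -m crank '[{"dx":-1.5,"dy":-1.9,"claw":8.5},{"dx":-4,"dy":-5,"claw":8.5},{"dx":-6.5,"dy":-8.1,"claw":8.5},{"dx":-9,"dy":-11.2,"claw":8.5},{"dx":-11.5,"dy":-14.3,"claw":8.5}]'
python3 -m crank '[{"dx":-2.5,"dy":-3.1,"claw":8.5},{"dx":-5,"dy":-6.2,"claw":8.5},{"dx":-7.5,"dy":-9.3,"claw":8.5},{"dx":-10,"dy":-12.4,"claw":8.5},{"dx":-12,"dy":-14.9,"claw":8.5}]'
python3 -m crank '[{"dx":-2.5,"dy":-3.1,"claw":8.5},{"dx":-5,"dy":-6.2,"claw":8.5},{"dx":-7.5,"dy":-9.3,"claw":8.5},{"dx":-10,"dy":-12.4,"claw":8.5},{"dx":-12,"dy":-14.9,"claw":8.5}]'
```

```text
schema error: expected keys dx, dy, dz, spin, claw
schema error: expected keys dx, dy, dz, spin, claw
schema error: expected keys dx, dy, dz, spin, claw
```

```bash
python3 -m crank '[{"dx":-1.5,"dy":-1.9,"dz":0,"spin":0,"claw":8.5},{"dx":-4,"dy":-5,"dz":0,"spin":0,"claw":8.5},{"dx":-6.5,"dy":-8.1,"dz":0,"spin":0,"claw":8.5},{"dx":-9,"dy":-11.2,"dz":0,"spin":0,"claw":8.5},{"dx":-11.5,"dy":-14.3,"dz":0,"spin":0,"claw":8.5}]'
python3 -m crank '[{"dx":-2.5,"dy":-3.1,"dz":0,"spin":0,"claw":8.5},{"dx":-5,"dy":-6.2,"dz":0,"spin":0,"claw":8.5},{"dx":-7.5,"dy":-9.3,"dz":0,"spin":0,"claw":8.5},{"dx":-10,"dy":-12.4,"dz":0,"spin":0,"claw":8.5},{"dx":-12,"dy":-14.9,"dz":0,"spin":0,"claw":8.5}]'
```

```text
t: 0.52
eef_pos: [0.3167, 0.4996, 0.2308]
orientation: [-179.9, 0.0, 159.0]
contact_force: [1.1, -0.1, -0.3]
width: 0.0849
grasp_force: 0.0
t: 0.93
eef_pos: [0.3753, 0.3159, 0.231]
orientation: [-179.9, 0.0, 158.8]
contact_force: [0.7, -0.3, 0.4]
width: 0.085
grasp_force: 0.0
```

```bash
for i in 1 2; do python3 -m crank '[{"dx":-2.5,"dy":-3.1,"dz":0,"spin":0,"claw":8.5},{"dx":-5,"dy":-6.2,"dz":0,"spin":0,"claw":8.5},{"dx":-7.5,"dy":-9.3,"dz":0,"spin":0,"claw":8.5},{"dx":-10,"dy":-12.4,"dz":0,"spin":0,"claw":8.5},{"dx":-12,"dy":-14.9,"dz":0,"spin":0,"claw":8.5}]' >/dev/null; done
python3 -m crank '[{"dx":-2.5,"dy":-3.1,"dz":0,"spin":0,"claw":8.5},{"dx":-5,"dy":-6.2,"dz":0,"spin":0,"claw":8.5},{"dx":-7.5,"dy":-9.3,"dz":0,"spin":0,"claw":8.5},{"dx":-9.2,"dy":-11.3,"dz":0,"spin":0,"claw":8.5},{"dx":-9.8,"dy":-12,"dz":0,"spin":0,"claw":8.5}]'
python3 - <<'E'
from workcell import bot, read_camera
import cv2,numpy as np
c=read_camera("wrist");np.savez("w1.npz",**c)
cv2.imwrite("pics/w1.png",cv2.convertScaleAbs(c["image"],alpha=1.6));print(c["cam_to_world"].round(3).tolist(),bot.read_state()["eef_pos"],bot.read_state()["orientation"])
E
```

```text
t: 2.18
eef_pos: [0.5407, -0.198, 0.2314]
orientation: [-179.8, 0.1, 158.5]
contact_force: [-0.5, -0.5, -0.2]
width: 0.0852
grasp_force: 0.0
[[0.365, -0.884, -0.294, 0.465], [0.931, 0.345, 0.117, -0.168], [-0.002, -0.316, 0.949, 0.374], [0.0, 0.0, 0.0, 1.0]] [ 0.54071621 -0.1974288   0.23130429] [-1.79856457e+02  1.28569734e-01  1.58559444e+02]
```

View pics/w1.png

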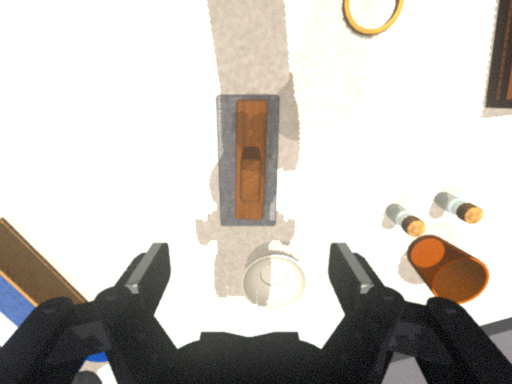

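The wrist view shows the rake bar spanning u 236–267, v 99–219, with the pad around it at u 218–279, v 95–225. Both are nearly aligned with the gripper.

Run:
```python
from h import *
c=dict(np.load("w1.npz"));h=cv2.cvtColor(c["image"],cv2.COLOR_BGR2HSV).astype(int)
roi=np.zeros(h.shape[:2],bool);roi[85:240,205:290]=1
k=blobs(roi&(h[...,1]>100),500)[-1];r=cv2.minAreaRect(k)
def rep(n,b,z):
    P=ray(c,b,z)[:,:2];o=P[np.argsort(P[:,0])];a=o[2:].mean(0)-o[:2].mean(0)
    print(n,np.round(b,1).tolist(),P.mean(0).round(4),np.degrees(np.arctan2(a[1],a[0])),np.linalg.norm(P-np.roll(P,1,0),axis=1).round(3))
rep("rake",cv2.boxPoints(r),.046)
g=roi&((h[...,2]<95)|(h[...,1]>100))
rep("pad",[[218,95],[279,95],[276,225],[220,225]],.01)
print(pix(c,[[.54,-.195,.121]]))
```

```text
rake [[234.1999969482422, 217.89999389648438], [237.0, 99.4000015258789], [267.20001220703125, 100.0999984741211], [264.3999938964844, 218.6999969482422]] [ 0.5358 -0.1939] -22.622433093632104 [0.039 0.145 0.034 0.145]
pad [[218, 95], [279, 95], [276, 225], [220, 225]] [ 0.5447 -0.2007] -21.65777726698309 [0.177 0.076 0.177 0.081]
[[251.41562315 185.13999236]]
```

```bash
python3 -m crank '[{"dx":0.46,"dy":0.18,"dz":1,"spin":0.02,"claw":8.5},{"dx":0.46,"dy":0.18,"dz":4,"spin":0.02,"claw":8.5},{"dx":0.46,"dy":0.18,"dz":7,"spin":0.02,"claw":8.5},{"dx":0.46,"dy":0.18,"dz":10,"spin":0.02,"claw":8.5},{"dx":0.46,"dy":0.18,"dz":12.5,"spin":0.02,"claw":8.5}]'
python3 -m crank '[{"dx":0,"dy":0,"dz":2.5,"spin":0,"claw":6},{"dx":0,"dy":0,"dz":4,"spin":0,"claw":4},{"dx":0,"dy":0,"dz":4,"spin":0,"claw":3},{"dx":0,"dy":0,"dz":4,"spin":0,"claw":2.4},{"dx":0,"dy":0,"dz":4,"spin":0,"claw":1.5}]'
for i in 1 2; do python3 -m crank '[{"dx":0,"dy":0,"dz":0,"spin":0,"claw":1},{"dx":0,"dy":0,"dz":0,"spin":0,"claw":0},{"dx":0,"dy":0,"dz":0,"spin":0,"claw":0}]';done
```

```text
t: 2.65
eef_pos: [0.5354, -0.1859, 0.1045]
orientation: [179.9, -0.2, 157.9]
contact_force: [0.6, 0.4, -0.1]
width: 0.085
grasp_force: 0.0
t: 3.07
eef_pos: [0.5368, -0.188, 0.0671]
orientation: [180.0, 0.0, 157.8]
contact_force: [-0.2, -0.8, 0.7]
width: 0.025
grasp_force: 0.4
t: 3.32
eef_pos: [0.5373, -0.1885, 0.0675]
orientation: [180.0, 0.1, 157.8]
contact_force: [0.6, 1.6, 3.4]
width: 0.0191
grasp_force: 59.1
t: 3.57
eef_pos: [0.5373, -0.1885, 0.0675]
orientation: [180.0, 0.1, 157.8]
contact_force: [-1.1, 0.9, 5.8]
width: 0.0194
grasp_force: 59.5
```

```bash
python3 -m crank '[{"dx":0,"dy":0,"dz":-0.8,"spin":0,"claw":0},{"dx":0,"dy":0,"dz":-3,"spin":0,"claw":0},{"dx":0,"dy":0,"dz":-6,"spin":0,"claw":0},{"dx":0,"dy":0,"dz":-9,"spin":0,"claw":0},{"dx":0,"dy":0,"dz":-11,"spin":0,"claw":0}]'
python3 -m crank '[{"dx":1,"dy":1.5,"dz":0,"spin":-0.02,"claw":0},{"dx":2.3,"dy":3.6,"dz":0,"spin":-0.05,"claw":0},{"dx":3.9,"dy":6,"dz":0,"spin":-0.08,"claw":0},{"dx":5.6,"dy":8.7,"dz":0,"spin":-0.1,"claw":0},{"dx":7.3,"dy":11.3,"dz":0,"spin":-0.13,"claw":0}]'
python3 - <<'E'
from workcell import bot
import numpy as np
s=bot.read_state();p=np.array(s["eef_pos"]);y=np.radians(s["orientation"][2]);t=np.array([.4846,.0915])-p[:2]
print("remaining",t@[np.cos(y),np.sin(y)],t@[np.sin(y),-np.cos(y)],p,s["orientation"],s["width"],s["grasp_force"])
E
```

```text
t: 3.98
eef_pos: [0.5367, -0.1892, 0.1789]
orientation: [-180.0, 0.1, 157.7]
contact_force: [1.3, -0.2, -2.1]
width: 0.0194
grasp_force: 58.7
t: 4.4
eef_pos: [0.5107, -0.0557, 0.1766]
orientation: [-180.0, -0.0, 165.2]
contact_force: [0.9, -0.1, -2.3]
width: 0.0196
grasp_force: 58.7
remaining 0.06280020765490786 0.13562280450370826 [ 0.51072662 -0.05565574  0.17660676] [-1.79990284e+02 -2.37663589e-03  1.65221094e+02] 0.019613594584421842 58.689208030700684
```

Next I'll go to the approach point, then check the rake in the hand against the tray using the scene camera.

```bash
python3 -m crank '[{"dx":1.6,"dy":3,"dz":0,"spin":0,"claw":0},{"dx":3.2,"dy":6.5,"dz":0,"spin":0,"claw":0},{"dx":4.8,"dy":10,"dz":0,"spin":0,"claw":0},{"dx":5.9,"dy":12.6,"dz":0,"spin":0,"claw":0},{"dx":6.3,"dy":13.5,"dz":0,"spin":0,"claw":0}]'
python3 -m crank '[{"dx":0,"dy":0,"dz":1,"spin":0,"claw":0},{"dx":0,"dy":0,"dz":3,"spin":0,"claw":0},{"dx":0,"dy":0,"dz":5,"spin":0,"claw":0},{"dx":0,"dy":0,"dz":5,"spin":0,"claw":0}]'
python3 - <<'E'
from workcell import bot, read_camera
from h import *
s=bot.read_state();print(s["eef_pos"],s["orientation"])
a=read_camera("scene");b=read_camera("wrist");np.savez("w2.npz",**b);np.savez("s2.npz",**a)
o=np.zeros((600,800,3),np.uint8)
A=cv2.resize(a["image"][120:310,250:450],None,fx=2,fy=2,interpolation=2);o[:380,:400]=A
B=b["image"][:,112:512];o[:384,400:800]=B
cv2.imwrite("pics/z2.png",cv2.convertScaleAbs(o[:384],alpha=1.7))
E
```

```text
t: 4.82
eef_pos: [0.4836, 0.0955, 0.1764]
orientation: [179.9, -0.1, 165.6]
contact_force: [0.5, 0.5, -3.1]
width: 0.0193
grasp_force: 58.8
t: 5.15
eef_pos: [0.4827, 0.0875, 0.1234]
orientation: [-179.7, -0.3, 165.1]
contact_force: [-0.9, -0.5, -1.0]
width: 0.0191
grasp_force: 58.9
[0.48267009 0.08749211 0.12339323] [-179.73930895   -0.30745702  165.095251  ]
```

View pics/z2.png

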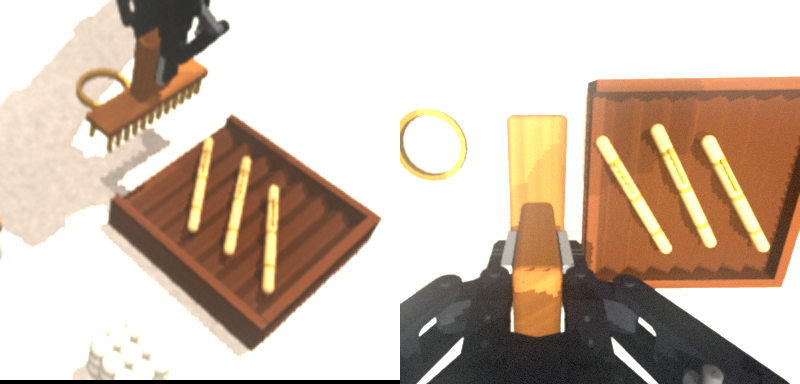

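The rake is held level and is lined up with the tray, with its bar edge parallel to the tray's edge at crop u≈590. I'll cross-check the tray's centre line and yaw from the wrist view.

Run:
```python
from h import *
c=dict(np.load("w2.npz"));im=c["image"];h=cv2.cvtColor(im,cv2.COLOR_BGR2HSV).astype(int)
m=(h[...,1]>110)&(h[...,2]<140);m[:, :292]=0;m[300:]=0
k=cv2.convexHull(blobs(m,3000)[-1]);ap=cv2.approxPolyDP(k,4,True)[:,0];print(ap.tolist());print(ray(c,ap,.042)[:,:2].round(4).tolist())
# outer long wall edges at z=.042: top & bottom rows over u range
T,B=[],[]
for u in range(320,480,4):
    r=np.where(m[:,u])[0];T.append([u,r.min()]);B.append([u,r.max()+1])
t=ray(c,T,.042)[:,:2];b=ray(c,B,.042)[:,:2]
yv=np.array([.2546,.967]);xv=np.array([.967,-.2546])
for n,p in(("far",t),("near",b)):
    f=np.polyfit(p[:,1],p[:,0],1);print(n,"edge yaw of tray",-np.degrees(np.arctan(f[0])), "x' off", np.mean((p-[.519,.222])@xv).round(4))
# rake bar in hand
m2=(h[...,1]>80)&(h[...,2]>100);
L=[];R=[]
for v in range(120,200,4):
    r=np.where(m2[v,200:285])[0]+200;L.append([r.min(),v]);R.append([r.max()+1,v])
z=0.1234-.0575+.036
for e in(L,R):
    p=ray(c,e,z)[:,:2];f=np.polyfit(p[:,0],p[:,1],1);print("bar yaw",np.degrees(np.arctan(f[0])),"y'",np.mean((p-[.4827,.0875])@yv))
r=np.where(m2[:200,250])[0].min();print("bar far end x'",(ray(c,[[250,r]],z)[0,:2]-[.4827,.0875])@xv)
```

```text
[[511, 87], [511, 228], [492, 285], [365, 288], [307, 276], [293, 245], [298, 138], [310, 80], [483, 80]]
[[0.4484, 0.3034], [0.5714, 0.3063], [0.6294, 0.2903], [0.6019, 0.1722], [0.5743, 0.1208], [0.5385, 0.1148], [0.4447, 0.139], [0.4043, 0.1566], [0.4379, 0.2828]]
far edge yaw of tray -16.512796115553606 x' off -0.0933
near edge yaw of tray -18.422785642171913 x' off 0.0893
bar yaw -14.58079996616757 y' -0.016545292909014464
bar yaw -14.743394301792787 y' 0.018505705126232237
bar far end x' -0.07096913793572208
```

```bash
python3 -m crank '[{"dx":0,"dy":0,"dz":1,"spin":0,"claw":0},{"dx":0,"dy":0,"dz":2,"spin":0,"claw":0},{"dx":0,"dy":0,"dz":3,"spin":0,"claw":0},{"dx":0,"dy":0,"dz":3.3,"spin":0,"claw":0},{"dx":0,"dy":0,"dz":3.3,"spin":0,"claw":0}]'
for i in 1 2; do python3 -m crank '[{"dx":0,"dy":0.5,"dz":0,"spin":0,"claw":0},{"dx":0,"dy":1,"dz":0,"spin":0,"claw":0},{"dx":0,"dy":1.5,"dz":0,"spin":0,"claw":0},{"dx":0,"dy":2,"dz":0,"spin":0,"claw":0},{"dx":0,"dy":2.5,"dz":0,"spin":0,"claw":0}]'; done
```

```text
t: 5.67
eef_pos: [0.4844, 0.0899, 0.0923]
orientation: [-179.9, -0.1, 165.2]
contact_force: [-0.5, -0.3, -1.6]
width: 0.0195
grasp_force: 59.2
t: 6.08
eef_pos: [0.4919, 0.1154, 0.0936]
orientation: [180.0, 0.0, 165.3]
contact_force: [-0.6, 0.2, -2.3]
width: 0.0193
grasp_force: 59.2
t: 6.5
eef_pos: [0.4979, 0.1389, 0.0933]
orientation: [-180.0, -0.0, 165.2]
contact_force: [-0.3, -0.1, -2.5]
width: 0.0192
grasp_force: 59.2
```

```bash
python3 -m crank '[{"dx":0,"dy":0,"dz":0.1,"spin":0,"claw":0},{"dx":0,"dy":0,"dz":0.25,"spin":0,"claw":0},{"dx":0,"dy":0,"dz":0.25,"spin":0,"claw":0}]'
python3 - <<'E'
from workcell import bot, read_camera
from h import *
a=read_camera("scene");b=read_camera("wrist")
o=np.zeros((384,800,3),np.uint8)
o[:380,:400]=cv2.resize(a["image"][120:310,250:450],None,fx=2,fy=2,interpolation=2)
o[:384,400:800]=b["image"][:,112:512]
cv2.imwrite("pics/z3.png",cv2.convertScaleAbs(o,alpha=1.7))
E
```

```text
t: 6.75
eef_pos: [0.4976, 0.1382, 0.0905]
orientation: [-180.0, -0.0, 165.2]
contact_force: [0.1, 0.4, -2.0]
width: 0.0194
grasp_force: 59.2
```

View pics/z3.png

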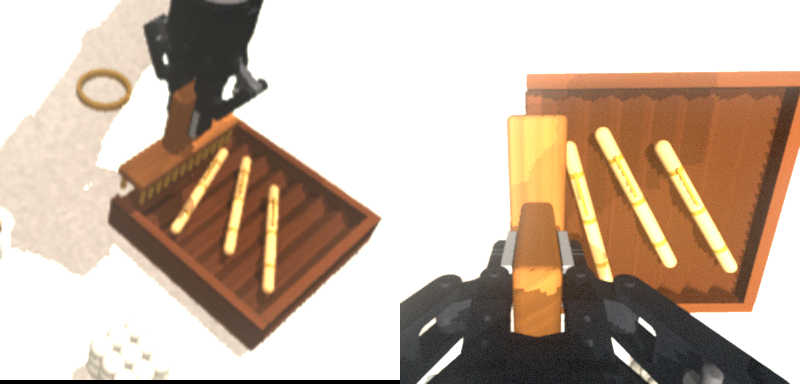

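The first pen is turning parallel to the tines as it's pushed. I'll keep sweeping slowly.

```bash
for i in 1 2; do python3 -m crank '[{"dx":0,"dy":0.4,"dz":0,"spin":0,"claw":0},{"dx":0,"dy":0.8,"dz":0,"spin":0,"claw":0},{"dx":0,"dy":1.2,"dz":0,"spin":0,"claw":0},{"dx":0,"dy":1.6,"dz":0,"spin":0,"claw":0},{"dx":0,"dy":2,"dz":0,"spin":0,"claw":0}]'; done
python3 - <<'E'
from workcell import bot, read_camera
from h import *
a=read_camera("scene");b=read_camera("wrist")
o=np.zeros((384,800,3),np.uint8)
o[:380,:400]=cv2.resize(a["image"][120:310,250:450],None,fx=2,fy=2,interpolation=2)
o[:384,400:800]=b["image"][:,112:512]
cv2.imwrite("pics/z4.png",cv2.convertScaleAbs(o,alpha=1.7))
E
```

```text
t: 7.27
eef_pos: [0.5031, 0.1585, 0.0909]
orientation: [180.0, 0.0, 165.3]
contact_force: [-0.0, -1.3, -0.9]
width: 0.019
grasp_force: 59.2
t: 7.68
eef_pos: [0.508, 0.1776, 0.0908]
orientation: [-180.0, -0.0, 165.2]
contact_force: [-0.3, -1.0, -3.8]
width: 0.0192
grasp_force: 59.2
```

View pics/z4.png

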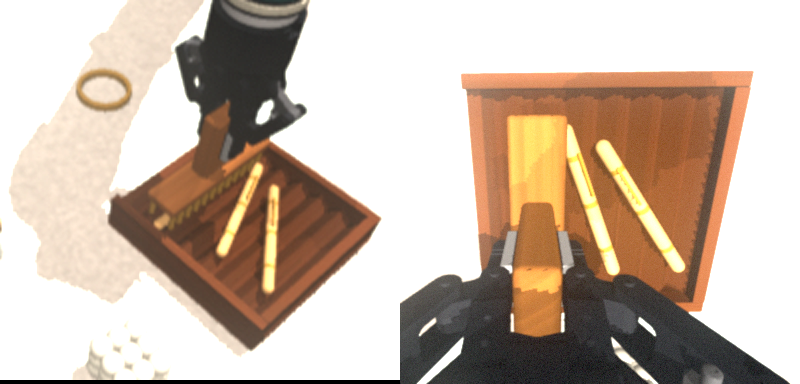

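The first pen is down in a groove under the head, and the second is now turning. I'll continue to the walled end.

```bash
for i in 1 2 3 4 5; do python3 -m crank '[{"dx":0,"dy":0.4,"dz":0,"spin":0,"claw":0},{"dx":0,"dy":0.8,"dz":0,"spin":0,"claw":0},{"dx":0,"dy":1.2,"dz":0,"spin":0,"claw":0},{"dx":0,"dy":1.6,"dz":0,"spin":0,"claw":0},{"dx":0,"dy":2,"dz":0,"spin":0,"claw":0}]' | egrep 'eef|contact|orient'; done
python3 - <<'E'
from workcell import bot, read_camera
from h import *
a=read_camera("scene");b=read_camera("wrist")
o=np.zeros((384,800,3),np.uint8)
o[:380,:400]=cv2.resize(a["image"][120:310,250:450],None,fx=2,fy=2,interpolation=2)
o[:384,400:800]=b["image"][:,112:512]
cv2.imwrite("pics/z5.png",cv2.convertScaleAbs(o,alpha=1.7))
E
```

```text
eef_pos: [0.5133, 0.197, 0.0908]
orientation: [180.0, 0.0, 165.2]
contact_force: [0.4, -0.4, -2.3]
eef_pos: [0.5183, 0.2162, 0.0908]
orientation: [-180.0, -0.0, 165.2]
contact_force: [1.0, -0.3, -1.6]
eef_pos: [0.5234, 0.2355, 0.0908]
orientation: [-180.0, -0.0, 165.2]
contact_force: [-0.1, 0.1, -3.1]
eef_pos: [0.5285, 0.2549, 0.0908]
orientation: [-180.0, 0.0, 165.2]
contact_force: [-0.2, -0.1, -2.2]
eef_pos: [0.5336, 0.2743, 0.0908]
orientation: [-180.0, -0.0, 165.2]
contact_force: [-0.3, -0.1, -2.1]
```

View pics/z5.png

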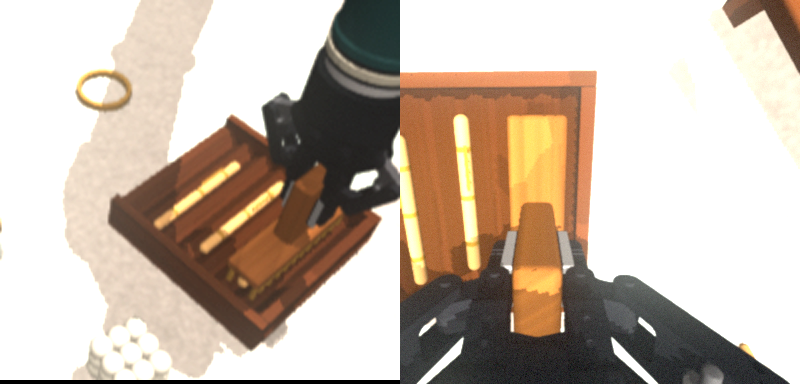

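Two pens are seated in grooves and the third is under the head. I'll push a little farther, lift, and look.

```bash
python3 -m crank '[{"dx":0,"dy":0.4,"dz":0,"spin":0,"claw":0},{"dx":0,"dy":0.8,"dz":0,"spin":0,"claw":0},{"dx":0,"dy":0.8,"dz":0,"spin":0,"claw":0},{"dx":0,"dy":0.5,"dz":0,"spin":0,"claw":0}]' | egrep 'eef|contact'
python3 -m crank '[{"dx":0,"dy":0,"dz":-0.7,"spin":0,"claw":0},{"dx":0,"dy":0,"dz":-2.5,"spin":0,"claw":0},{"dx":0,"dy":0,"dz":-5,"spin":0,"claw":0},{"dx":0,"dy":0,"dz":-7.5,"spin":0,"claw":0},{"dx":0,"dy":0,"dz":-9.5,"spin":0,"claw":0}]' | egrep 'eef|contact'
for i in 1 2; do python3 -m crank '[{"dx":-0.8,"dy":-1.6,"dz":0,"spin":0.02,"claw":0},{"dx":-2,"dy":-4.2,"dz":0,"spin":0.03,"claw":0},{"dx":-3.3,"dy":-7,"dz":0,"spin":0.04,"claw":0},{"dx":-4.6,"dy":-9.8,"dz":0,"spin":0.05,"claw":0},{"dx":-5.5,"dy":-12,"dz":0,"spin":0.065,"claw":0}]' | egrep 'eef|orient'; done
python3 - <<'E'
from workcell import bot, read_camera
from h import *
a=read_camera("scene");b=read_camera("top")
np.savez("s3.npz",**a);np.savez("t3.npz",**b)
o=np.zeros((396,800,3),np.uint8)
o[:380,:400]=cv2.resize(a["image"][120:310,250:450],None,fx=2,fy=2,interpolation=2)
o[:396,400:796]=cv2.resize(b["image"][165:285,95:215],None,fx=3.3,fy=3.3,interpolation=2)
cv2.imwrite("pics/z6.png",cv2.convertScaleAbs(o,alpha=1.7))
s=bot.read_state();p=s["eef_pos"];y=np.radians(s["orientation"][2]);t=np.array([.5373,-.1885])-p[:2]
print("remaining",t@[np.cos(y),np.sin(y)],t@[np.sin(y),-np.cos(y)],s["orientation"][2],s["grasp_force"])
E
```

```text
eef_pos: [0.535, 0.2799, 0.0909]
contact_force: [-0.4, -0.9, -1.6]
eef_pos: [0.5351, 0.2781, 0.1879]
contact_force: [-0.5, 1.1, -3.0]
eef_pos: [0.5573, 0.144, 0.1857]
orientation: [-179.9, 0.0, 161.3]
eef_pos: [0.5708, 0.0128, 0.1857]
orientation: [-179.9, 0.0, 157.5]
remaining -0.046080894177915666 -0.1952253756578384 157.15933169821346 59.166768193244934
```

View pics/z6.png

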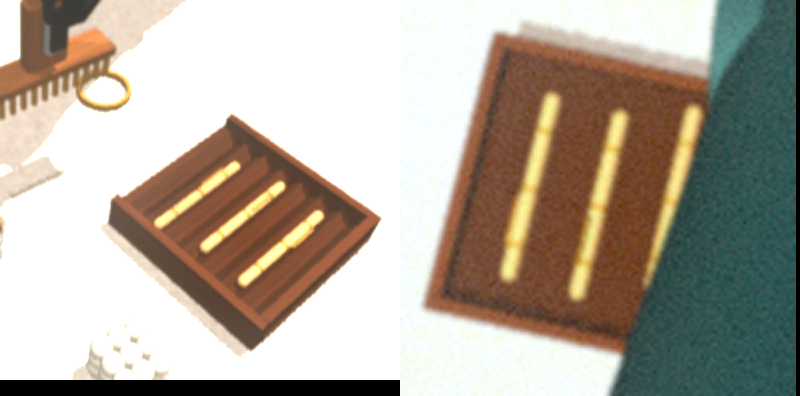

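All three pens lie parallel, each in its own groove. Now I'll put the rake back.

```bash
python3 -m crank '[{"dx":-0.5,"dy":-2,"dz":0,"spin":-0.01,"claw":0},{"dx":-1.2,"dy":-4.5,"dz":0,"spin":-0.01,"claw":0},{"dx":-1.9,"dy":-7.2,"dz":0,"spin":-0.01,"claw":0},{"dx":-2.6,"dy":-10,"dz":0,"spin":-0.01,"claw":0},{"dx":-3.2,"dy":-12.5,"dz":0,"spin":-0.01,"claw":0}]' >/dev/null
python3 -m crank '[{"dx":-0.6,"dy":-2.6,"dz":0,"spin":0,"claw":0},{"dx":-1.2,"dy":-4.8,"dz":0,"spin":0,"claw":0},{"dx":-1.6,"dy":-6.6,"dz":0,"spin":0,"claw":0},{"dx":-1.8,"dy":-7.3,"dz":0,"spin":0,"claw":0},{"dx":-1.8,"dy":-7.3,"dz":0,"spin":0,"claw":0}]'
python3 -m crank '[{"dx":0,"dy":0,"dz":1,"spin":0,"claw":0},{"dx":0,"dy":0,"dz":3,"spin":0,"claw":0},{"dx":0,"dy":0,"dz":6,"spin":0,"claw":0},{"dx":0,"dy":0,"dz":9,"spin":0,"claw":0},{"dx":0,"dy":0,"dz":10,"spin":0,"claw":0}]'
python3 -m crank '[{"dx":0,"dy":0,"dz":0,"spin":0,"claw":0},{"dx":0,"dy":0,"dz":0,"spin":0,"claw":0}]'
```

```text
t: 12.48
eef_pos: [0.5425, -0.1873, 0.1857]
orientation: [-179.9, -0.0, 158.1]
contact_force: [-0.1, 0.1, -3.4]
width: 0.0193
grasp_force: 59.2
t: 12.9
eef_pos: [0.5414, -0.181, 0.0816]
orientation: [179.9, -0.4, 158.6]
contact_force: [-1.0, 1.3, -2.6]
width: 0.0191
grasp_force: 59.1
t: 13.07
eef_pos: [0.5438, -0.1836, 0.0855]
orientation: [180.0, -0.1, 158.5]
contact_force: [0.5, 0.4, -1.8]
width: 0.0193
grasp_force: 59.1
```

```bash
python3 -m crank '[{"dx":-0.2,"dy":-0.4,"dz":0,"spin":0,"claw":0},{"dx":-0.3,"dy":-0.8,"dz":0.3,"spin":0,"claw":0},{"dx":-0.3,"dy":-0.8,"dz":0.8,"spin":0,"claw":0},{"dx":-0.3,"dy":-0.8,"dz":1.2,"spin":0,"claw":0},{"dx":-0.3,"dy":-0.8,"dz":1.4,"spin":0,"claw":0}]'
python3 -m crank '[{"dx":0,"dy":0,"dz":0.1,"spin":0,"claw":0},{"dx":0,"dy":0,"dz":0.2,"spin":0,"claw":0},{"dx":0,"dy":0,"dz":0.3,"spin":0,"claw":0},{"dx":0,"dy":0,"dz":0.3,"spin":0,"claw":0}]'
```

```text
t: 13.48
eef_pos: [0.5434, -0.1936, 0.0717]
orientation: [180.0, -0.0, 158.3]
contact_force: [0.5, 1.0, -2.4]
width: 0.0194
grasp_force: 59.1
t: 13.82
eef_pos: [0.5434, -0.1933, 0.0687]
orientation: [180.0, -0.0, 158.4]
contact_force: [0.7, 0.3, -1.4]
width: 0.019
grasp_force: 59.1
```

```bash
python3 -m crank '[{"dx":0,"dy":0,"dz":0.05,"spin":0,"claw":0},{"dx":0,"dy":0,"dz":0.1,"spin":0,"claw":0},{"dx":0,"dy":0,"dz":0.15,"spin":0,"claw":0},{"dx":0,"dy":0,"dz":0.15,"spin":0,"claw":0}]'
```

```text
t: 14.15
eef_pos: [0.5436, -0.1935, 0.0675]
orientation: [180.0, 0.0, 158.4]
contact_force: [-0.8, 0.6, -1.1]
width: 0.0193
grasp_force: 59.7
```

```bash
python3 -m crank '[{"dx":0,"dy":0,"dz":0.05,"spin":0,"claw":0},{"dx":0,"dy":0,"dz":0.05,"spin":0,"claw":0}]'
python3 -m crank '[{"dx":0,"dy":0,"dz":0,"spin":0,"claw":2.3},{"dx":0,"dy":0,"dz":0,"spin":0,"claw":3},{"dx":0,"dy":0,"dz":0,"spin":0,"claw":5},{"dx":0,"dy":0,"dz":0,"spin":0,"claw":7},{"dx":0,"dy":0,"dz":0,"spin":0,"claw":8}]'
python3 -m crank '[{"dx":0,"dy":0,"dz":0,"spin":0,"claw":8},{"dx":0,"dy":0,"dz":0,"spin":0,"claw":8},{"dx":0,"dy":0,"dz":-1,"spin":0,"claw":8},{"dx":0,"dy":0,"dz":-3,"spin":0,"claw":8},{"dx":0,"dy":0,"dz":-6,"spin":0,"claw":8}]'
python3 -m crank '[{"dx":0,"dy":0,"dz":-3,"spin":0,"claw":8},{"dx":0,"dy":0,"dz":-6,"spin":0,"claw":8},{"dx":0,"dy":0,"dz":-9,"spin":0,"claw":8},{"dx":0,"dy":0,"dz":-10,"spin":0,"claw":8},{"dx":0,"dy":0,"dz":-10,"spin":0,"claw":8}]'
python3 - <<'E'
from workcell import bot, read_camera
from h import *
a=read_camera("scene");b=read_camera("wrist")
o=np.zeros((384,800,3),np.uint8)
o[:384,:400]=cv2.resize(a["image"],(400,300))[:0].sum() if 0 else a["image"][:,50:450]
o[:384,400:800]=b["image"][:,50:450]
cv2.imwrite("pics/z7.png",cv2.convertScaleAbs(o,alpha=1.5))
E
```

```text
t: 14.32
eef_pos: [0.5435, -0.1935, 0.0675]
orientation: [180.0, 0.0, 158.4]
contact_force: [-0.3, 1.0, 4.6]
width: 0.0194
grasp_force: 60.3
t: 14.73
eef_pos: [0.5436, -0.1935, 0.0667]
orientation: [-180.0, 0.0, 158.4]
contact_force: [-0.1, -0.8, 0.5]
width: 0.065
grasp_force: 0.0
t: 15.15
eef_pos: [0.5417, -0.1928, 0.1259]
orientation: [-180.0, -0.3, 158.4]
contact_force: [0.3, 1.0, 0.6]
width: 0.0802
grasp_force: 0.0
t: 15.57
eef_pos: [0.5455, -0.1943, 0.2305]
orientation: [179.9, 0.4, 158.3]
contact_force: [-0.6, -0.6, -0.8]
width: 0.0802
grasp_force: 0.0
```

View pics/z7.png

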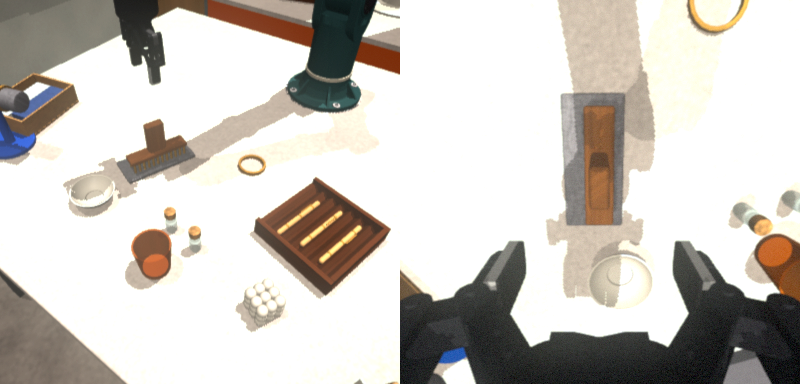

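The rake stands upright on its pad, the pens are in their grooves and the other wares haven't moved. I'll do a quick numeric check of the rake on the pad before handing in.

Run:
```python
from workcell import read_camera
from h import *
c=read_camera("wrist")
x=np.array([.93,-.367]);y=np.array([.367,.93])
r=ray(c,[[235,106],[264,106],[234,225],[263,225]],.046)[:,:2];p=ray(c,[[212,94],[274,94],[216,225],[271,225]],.01)[:,:2]
d=r.mean(0)-p.mean(0);print(d@x,d@y)
```

```text
-0.0019871630836873965 0.0075021545953208695
```

The rake is 2 mm and 7.5 mm off the pad's centre, well within the pad's edges.

```bash
python3 -c "
from workcell import bot
print(bot.hand_in())"
```

```text
the job is handed in; nothing more can be done
None
```

The job is handed in at about 16 s: all three pens lie in separate grooves, the rake stands released on its pad about 8 mm off centre, and the other wares look unmoved in the last pictures; no verdict was returned.

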